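# Turn the skewed vial block home in the dry-block heater

### The job

One of the two vial blocks of the dry-block heater was put back skewed and stands on the rim of its square bay. Take it by its lifting tab and, pressing lightly, turn it in small steps until it drops into its bay and sits fully home, upright, then let go. Leave the other block, which already sits home, where it is.

Things in the scene. Friction and masses are not known exactly. Their poses are not given: they have to be found in the camera images.
- bay_left (a point): Centre of the floor of the left of two equal square bays in the fixed, white dry-block heater. Axes of the heater (it may stand turned): x away from its console, which is 40 mm high, y to the left along the row of bays, z up. Bays: 76 x 76 mm along x and y, 22 mm deep, floor 30 mm and rim 52 mm above the worktop, walls 12 mm. Either bay may be the one with the skewed block.
- bay_right (a point): Centre of the floor of the right bay, 88 mm from the left one (to its -y); same size and axes. The 64 mm blocks have 6 mm of play on each side; a centred one drops in once its sides are within about 10 degrees of the bay's, at any quarter turn.
- block_a_tab (a point): Skewed loose aluminium block, 64x64x45 mm tall, 0.35 kg, 4 wells in its top; amid them an upright tab 30 mm long (block x), 12 thick (y: pinch it so), 40 high. Point: tab centre, 20 mm above block top, 65 above underside; z up. It starts level on a bay's rim, centred to 2 mm, turned 30 to 60 degrees from the bay: point 117 mm above the worktop; 95 when home.
- block_b_tab (a point): The other block, equal to the skewed one (64 x 64 x 45 mm, same tab), loose, already home in the other bay with its sides along the bay's; to be left alone. Point: centre of its tab, 95 mm above the worktop, 20 mm above the block's top; axes as for the skewed block.

How it is judged (in metres and radians):
On the way:
1. the skewed block is held by its lifting tab between the fingers while it still stands on the rim (contact force between the fingers and block_a above 3 N and distance between the grasp point and block_a_tab below 0.03 m and z of block_a_tab in the frame of bay_left above 0.08 m), for 0.2 s.
At the end, for the whole second after the job is handed in: The skewed block is fully down in a bay: tab centre 90 to 98.5 mm above the worktop, within 10 mm of the bay centre each way, sides within 15 degrees of the bay's, tilt under 4 degrees, at rest; the other block within 12 mm of its start and upright within 4 degrees (x of block_a_tab in the frame of bay_left between -0.01 and 0.01 m and (y of block_a_tab in the frame of bay_left between -0.01 and 0.01 m or y of block_a_tab in the frame of bay_left between -0.098 and -0.078 m) and z of block_a_tab in the frame of bay_left between 0.06 and 0.0685 m and (angle between the x axis of block_a_tab and the x axis of bay_left, either way round below 0.27 rad or angle between the x axis of block_a_tab and the y axis of bay_left, either way round below 0.27 rad) and angle between each of block_a_tab, block_b_tab's own z axis and vertical below 0.07 rad and linear speed of block_a below 0.02 m/s and distance of block_b_tab from where it was at the start of the episode below 0.012 m); the robot touches nothing.
It fails at once if the block that already sits home is lifted out or shifted by more than 12 mm (distance of block_b_tab from where it was at the start of the episode above 0.012 m).
It also fails if it takes over 40 s, if anything falls off the work surface, if the arm or the gripper's body presses on something with over 40 N, if the wrist force passes 120 N, or if a joint passes its speed limit or range.

### The arm

A 6-joint arm with a two-finger parallel gripper is mounted at the origin on a cart in front of the work surface, level with it; the furniture and walls round the work are solid. World frame = base frame: x ahead of the robot, y to its left, z up, the work surface at z = 0. Lengths are in mm, angles in rad, forces in N, time in s.
With the tool pointing down it reaches from about 300 to 775 mm from the base axis. Payload 14.6 kg.
Tool frame: the origin (TCP) lies at the very end of the fingers, on their centre line; the grasp point (between the pads) lies 19 mm behind it (grip_point_offset is the distance from the TCP to the grasp point, in mm); z points along the fingers, y is the line along which they close (so a half turn about z gives the same grasp; the last joint's range is limited). The gripper opens to 94 mm and grips with 3 to 60 N. Pads are 16 mm wide; open, the fingers measure 119 mm over their backs; the gripper's body (75 mm by 177 mm) begins 78 mm behind the grasp point.
Start: joints at [-1.259, 0.3, 1.521, -0, 1.321, -0.067], TCP at [203.386, -511.002, 205.446] pointing down, gripper open.
Joint ranges: [-3.03, 3.03], [-0.79, 2.21], [0.23, 2.52], [-1.04, 4.18], [0, 3.07], [-2.55, 2.55]. Speed limits (rad/s): [2.22, 2.22, 2.57, 3.14, 3.14, 3.14].

### API

Orientations are given as [roll, pitch, yaw] about the fixed x, y, z axes, in that order (R = Rz(yaw) Ry(pitch) Rx(roll)).
In Python, from cell import read_state, camera, camera_info, sign_off, grip_point_offset gives the robot as it stands.
- The arm moves only by the shell command python3 -m handwheel 'ROWS' [FORCE]. ROWS is text: rows parted by semicolons, each of 5 numbers parted by spaces: the shift along the world's x, y, z in units of 40 mm (1.0 is 40 mm), then the turn about the world's z in units of 5 degrees (1.0 is 5 degrees), then the closure, from 0 (fully open) to 1 (shut). In form: dx dy dz yaw gripper; .... A call has 1 to 12 rows; each row shifts and turns the commanded pose from where the row before left it; what a row does not reach is not made up. A row lasts 1/12 s, in which the tool goes at most 41.7 mm and 7.16 degrees, less where a joint would pass 70% of its speed; a pose out of reach is approached as far as the arm can. A call is refused whole if a number of a shift passes 1 or a number of a turn 1, either way. A call with a gripper value outside its range is refused whole. The fingers move at their own pace and stop on an object; FORCE is the grip in N (left out, the last holds). Time passes only in rows, so rows that do not move let the fingers close. It gives the time, the measured TCP pose, the force, the opening and the grip force at its end, in the units of the state.
- read_state(): the state, without advancing time (a new reading comes with each control period).
- camera(name): name is "scene" or "top" or "wrist"; returns (picture, depth): 420x560x3 uint8, red, green, blue; 420x560 float32, mm along the optical axis (not along the pixel's ray), 0 where there is no reading.
- camera_info(name): a dict with "intrinsics" (3x3 intrinsics, pixels), "world_from_camera" (4x4, takes a point from camera to world coordinates). Camera axes: x right, y down, z forward; pixel columns grow to the right and rows downward; lengths in mm; the calibration is good to about 2 mm. A picture is of the moment at which its call begins: read the wrist's pose just before it. camera_info takes no time and is no camera call; for the wrist camera it gives the pose at the moment of the call.
- sign_off(): hands the job in; it is judged then, once.
The state is a dict: "clock": time; "joints": joint angles; "qd": joint speeds; "effort": joint torques, N m; "eef_pos": TCP position; "eef_rot": TCP orientation; "wrist_force": force on the tool from outside, world axes, zero at the start; "moment": the same for the moment, N m; "finger_gap": finger opening in mm; "finger_force": force on a finger pad.
Only numpy, scipy, OpenCV 4.12 (cv2) and the standard library are available. Lean on these libraries where they do the work, as an engineer would, in place of code of your own. Each camera call takes 0.05 s, during which the arm holds its last target. There are 200 camera calls.

## Working session

There is one attempt and no reset: what is moved stays moved. The work goes in short steps, Python scripts to look and compute and a shell command to move; the robot and the scene stay as the last step left them, time stands still between calls to the robot, and variables do not carry over. Pictures are saved under pics/ and viewed, at most 10 in all, crops included, and the job is handed in when it is done.

```bash
mkdir -p pics
python3 - <<'E'
from cell import *
import cv2,numpy as np
p,d=camera("top");cv2.imwrite("pics/top.png",p[:,:,::-1]);np.savez("top.npz",p=p,d=d)
i=camera_info("top");print(i)
p,d=camera("scene");cv2.imwrite("pics/scene.png",p[:,:,::-1])
s=read_state();print(s,grip_point_offset)
E
```

```text
{'intrinsics': array([[424.46703469,   0.        , 274.97007222],
       [  0.        , 424.46703469, 210.64913755],
       [  0.        ,   0.        ,   1.        ]]), 'world_from_camera': array([[-2.88918357e-02, -9.96794456e-01,  7.46061277e-02,
         4.39186275e+02],
       [-9.99105026e-01,  2.64907152e-02, -3.29755785e-02,
        -1.93065361e+02],
       [ 3.08935042e-02, -7.54920822e-02, -9.96667716e-01,
         9.63248820e+02],
       [ 0.00000000e+00,  0.00000000e+00,  0.00000000e+00,
         1.00000000e+00]])}
{'clock': 0.1, 'joints': array([-1.25863278e+00,  3.00420242e-01,  1.52149228e+00, -2.33120271e-06,
        1.32069192e+00, -6.66022151e-02]), 'qd': array([ 9.97644848e-04, -1.12322169e-03, -1.27154959e-03, -3.23002289e-04,
       -2.75863213e-05, -8.18618802e-04]), 'effort': array([ 2.70927383e-03, -5.32635820e+01, -3.53280652e+01,  7.10748928e-02,
        2.34572939e-02, -6.56018642e-05]), 'eef_pos': array([ 203.30267237, -510.80615321,  204.95178854]), 'eef_rot': array([-3.14058296e+00, -6.50845412e-05,  3.78766306e-01]), 'wrist_force': array([ 0.34562884, -0.18629866, -0.4016456 ]), 'moment': array([-0.00523447,  0.00642036,  0.02837119]), 'finger_force': 0.0, 'finger_gap': 93.98046191508703} 18.8
```

View pics/top.png

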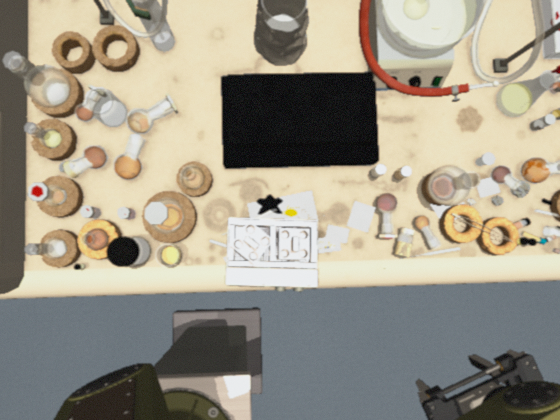

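View pics/scene.png

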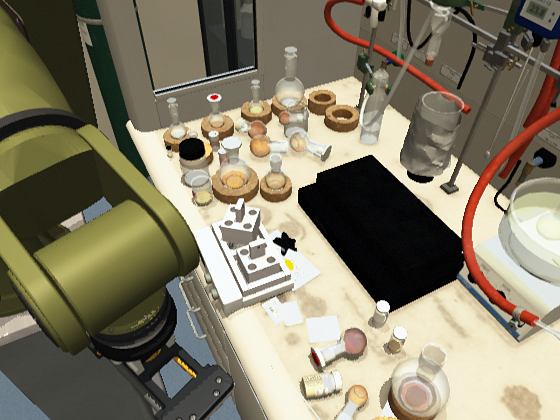

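The heater is at columns 227–318, rows 218–287 in the top view. The skewed block is in the left bay near (251,243) and the home block in the right one near (294,243). Next I'll measure them from depth.

```bash
cat > h.py <<'E'
from cell import *
import cv2,numpy as np
def cloud(name):
    i=camera_info(name);p,d=camera(name)
    K=i["intrinsics"];T=i["world_from_camera"]
    v,u=np.mgrid[:d.shape[0],:d.shape[1]]
    c=np.stack([(u-K[0,2])/K[0,0]*d,(v-K[1,2])/K[1,1]*d,d],-1)
    return p,d,c@T[:3,:3].T+T[:3,3]
def rect(P):
    return cv2.minAreaRect(P[:,:2].astype(np.float32))
E
python3 - <<'E'
from h import *
for n in("top","scene"):
    p,d,W=cloud(n)
    m0=(d>0)&(W[...,0]>260)&(W[...,0]<460)&(W[...,1]>-320)&(W[...,1]<-70)
    z=W[...,2]
    print(n,np.histogram(z[m0],bins=np.arange(0,150,8)))
    for lo,hi in((125,142),(105,125),(92,103),(68,82),(46,56),(36,44)):
        m=(m0&(z>lo)&(z<hi)).astype(np.uint8)
        N,L,S,C=cv2.connectedComponentsWithStats(m)
        for k in range(1,N):
            if S[k,4]>15:
                P=W[L==k];print(lo,hi,S[k],P.mean(0).round(1),rect(P))
p,d,W=cloud("top")
cv2.imwrite("pics/crop.png",cv2.resize(p[210:295,215:330,::-1],None,fx=6,fy=6,interpolation=cv2.INTER_CUBIC))
E
```

```text
top (array([ 681,   50,    0,  391,  287, 1794,  978,  103,  104,  517,    9,
         63,  512,    5,   88,    1,   17,   79]), array([  0,   8,  16,  24,  32,  40,  48,  56,  64,  72,  80,  88,  96,
       104, 112, 120, 128, 136, 144]))
125 142 [244 236  14  13  96] [ 441.4 -171.2  137.5] ((441.3569030761719, -171.16891479492188), (28.81609344482422, 12.354496002197266), 43.54351043701172)
105 125 [291 236   8  16  93] [ 436.4 -258.3  115.2] ((436.1983947753906, -258.5743713378906), (13.705113410949707, 29.623699188232422), 81.73211669921875)
92 103 [230 233  43  31 566] [ 435.6 -171.2   97.9] ((441.4728088378906, -171.0443115234375), (63.648773193359375, 63.58306121826172), 49.63847732543945)
68 82 [278 232  31  28 536] [ 430.9 -257.9   75.7] ((432.14581298828125, -258.2026672363281), (62.94570541381836, 56.19132995605469), 87.69511413574219)
46 56 [228 232  88  36 920] [ 410.6 -218.7   52.7] ((424.4701843261719, -213.76278686523438), (187.09915161132812, 74.96261596679688), 88.29810333251953)
46 56 [241 268   7   9  19] [ 379.3 -152.4   47.2] ((379.2266845703125, -151.5947723388
[... 3463 characters left out ...]
75, -267.6577453613281), (8.90607738494873, 28.780235290527344), 71.23867797851562)
68 82 [222 228  34  13 156] [ 423.6 -200.1   75.5] ((424.12548828125, -200.77737426757812), (23.76962661743164, 67.4094009399414), 71.41227722167969)
68 82 [236 245  41  31 525] [ 426.7 -270.8   73.2] ((431.2905578613281, -262.3772888183594), (67.33023071289062, 58.90058135986328), 88.28153228759766)
46 56 [211 220  71  73 890] [ 406.3 -248.5   50.2] ((425.24639892578125, -218.15333557128906), (189.54696655273438, 78.45152282714844), 87.08476257324219)
36 44 [ 193  226   89   79 1671] [ 367.5 -229.6   41.5] ((398.4646911621094, -213.51498413085938), (120.28717041015625, 203.1123504638672), 0.7413934469223022)
```

View pics/crop.png

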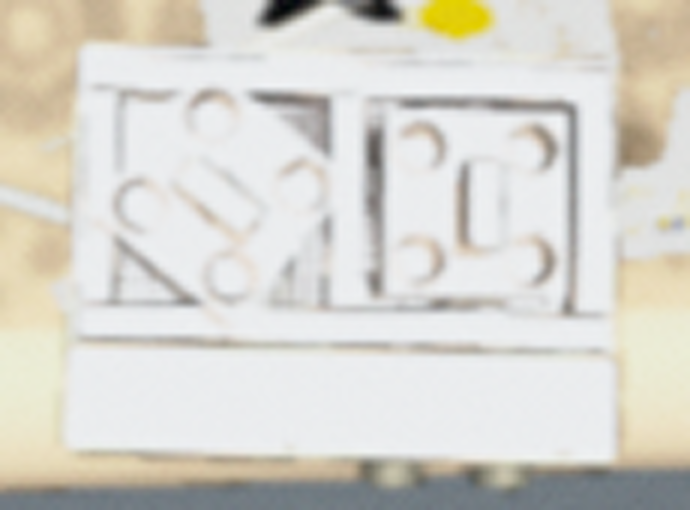

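In the crop, the skewed tab centre is near crop pixel (220,195), with its long side running from upper left to lower right. The left bay's opening spans about crop x 115–332 and y 92–305. I'll get the bay centre and angle from the heater rim.

Run:
```python
from h import *
i=camera_info("top");K=i["intrinsics"];T=i["world_from_camera"]
def ray(c,z):
    u,v=(c[0]+.5)/6-.5+215,(c[1]+.5)/6-.5+210
    r=T[:3,:3]@[(u-K[0,2])/K[0,0],(v-K[1,2])/K[1,1],1];t=(z-T[2,3])/r[2];return (T[:3,3]+t*r)[:2]
for c in [(82,45),(615,65),(75,340),(612,352),(115,92),(332,95),(115,303),(328,308)]:print(c,ray(c,52).round(1))
p,d,W=cloud("top");z=W[...,2]
m=(d>0)&(W[...,0]>260)&(W[...,0]<520)&(W[...,1]>-330)&(W[...,1]<-70)&(z>46)&(z<58)
P=W[m&(W[...,0]>392)];print(rect(P),P[:,0].max())
m=(d>0)&(abs(z-97)<5)&(np.hypot(W[...,0]-441,W[...,1]+171)<50)
P=W[m];h=cv2.convexHull(P[:,:2].astype(np.float32))[:,0];print(cv2.minAreaRect(h),h.round(1).tolist())
```

```text
(82, 45) [ 496.2 -122.6]
(615, 65) [ 483.9 -313.4]
(75, 340) [ 391.6 -118. ]
(612, 352) [ 381.6 -308.6]
(115, 92) [ 479.1 -134. ]
(332, 95) [ 475.9 -211.4]
(115, 303) [ 404.2 -132.4]
(328, 308) [ 400.2 -207.9]
((440.29522705078125, -215.36752319335938), (188.9608917236328, 98.18372344970703), 88.19500732421875) 492.0357201097525
((441.5478210449219, -170.9556427001953), (64.01885986328125, 63.50788116455078), 49.805580139160156) [[484.29998779296875, -166.10000610351562], [482.29998779296875, -164.0], [480.3999938964844, -161.89999389648438], [450.5, -136.89999389648438], [440.6000061035156, -128.8000030517578], [438.6000061035156, -128.60000610351562], [436.6000061035156, -128.6999969482422], [432.5, -132.5], [415.70001220703125, -152.3000030517578], [399.0, -172.10000610351562], [398.79998779296875, -174.10000610351562], [398.79998779296875, -176.1999969482422], [400.79998779296875, -178.1999969482422], [420.5, -195.0], [440.29998779296875, -211.8000030517578], [444.29998779296875, -213.89999389648438], [446.29998779296875, -214.0], [448.3999938964844, -212.0], [473.70001220703125, -182.10000610351562], [482.0, -172.1999969482422], [484.20001220703125, -168.1999969482422]]
```

```bash
python3 -m handwheel '0.5 0.71 0 0.47 0.4;0.5 0.71 0 0.47 0.4;0.5 0.71 0 0.47 0.4;0.5 0.71 0 0.47 0.4;0.5 0.71 0 0.47 0.4;0.5 0.71 0 0.47 0.4;0.5 0.71 0 0.47 0.4;0.5 0.71 0 0.47 0.4;0.5 0.71 0 0.47 0.4;0.5 0.71 0 0.47 0.4;0.48 0.69 0 0.46 0.4;0.46 0.68 0 0.46 0.4' 20
python3 -m handwheel '0 0 0 0 0.4;0 0 0 0 0.4;0 0 0 0 0.4'
```

```text
clock: 1.3
eef_pos: [441.7, -170.6, 205.6]
eef_rot: [3.141, -0.0, 0.871]
wrist_force: [0.5, -1.0, -0.2]
finger_gap: 56.2
finger_force: 0.0
clock: 1.55
eef_pos: [440.8, -172.5, 205.4]
eef_rot: [-3.141, 0.0, 0.869]
wrist_force: [-0.9, 1.1, -1.4]
finger_gap: 56.5
finger_force: 0.0
```

Run:
```python
from h import *
print(read_state()["eef_pos"])
p,d,W=cloud("wrist");z=W[...,2]
m=((d>0)&(z>128)&(z<142)&(np.hypot(W[...,0]-441,W[...,1]+171)<35))
P=W[m];print(len(P),P[:,2].mean(),rect(P) if len(P) else 0)
m=((d>0)&(abs(z-97)<4)&(np.hypot(W[...,0]-441,W[...,1]+171)<50));P=W[m];print(len(P),P[:,2].mean(),rect(P))
cv2.imwrite("pics/w1.png",p[:,:,::-1])
```

```text
[ 440.76596324 -172.46874324  205.38271538]
474 136.12299689233123 ((441.6429138183594, -172.42254638671875), (29.310333251953125, 13.298750877380371), 49.95040512084961)
2605 96.71340125758734 ((441.4521484375, -173.0555419921875), (64.45148468017578, 64.15294647216797), 49.77522277832031)
```

View pics/w1.png

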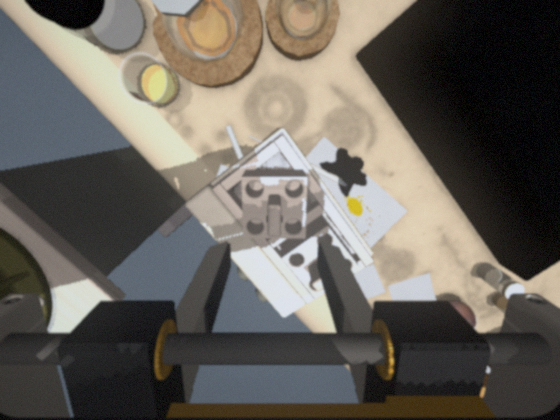

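The wrist view shows the tab near (274,215), square to and centred between the open fingers, and its pose agrees with the top camera. I'll descend and grip.

```bash
python3 -m handwheel '0.01 0.01 -0.5 0 0.4;0 0 -0.6 0 0.4;0 0 -0.6 0 0.4;0 0 -0.5 0 0.4;0 0 -0.38 0 0.4;0 0 0 0 0.4;0 0 0 0 0.4' 20
python3 -m handwheel '0 0 0 0 1;0 0 0 0 1;0 0 0 0 1;0 0 0 0 1;0 0 0 0 1;0 0 0 0 1;0 0 0 0 1;0 0 0 0 1;0 0 0 0 1;0 0 0 0 1' 20
```

```text
clock: 2.18
eef_pos: [440.9, -172.5, 102.3]
eef_rot: [-3.141, 0.0, 0.868]
wrist_force: [-0.5, -0.6, 0.1]
finger_gap: 56.4
finger_force: 0.0
clock: 3.02
eef_pos: [441.4, -171.8, 102.3]
eef_rot: [3.141, -0.0, 0.869]
wrist_force: [0.4, -0.2, 1.0]
finger_gap: 12.0
finger_force: 20.0
```

```bash
python3 -m handwheel '0 0 -0.03 0 1;0 0 0 0 1;0 0 0 0 1'; python3 -m handwheel '0 0 0 0.8 1;0 0 0 0.8 1;0 0 0 0.8 1;0 0 0 0.8 1;0 0 0 0 1;0 0 0 0 1'
```

```text
clock: 3.27
eef_pos: [441.5, -171.8, 102.2]
eef_rot: [3.141, -0.0, 0.869]
wrist_force: [-7.0, 3.5, 18.5]
finger_gap: 12.0
finger_force: 20.0
clock: 3.77
eef_pos: [442.0, -172.3, 102.1]
eef_rot: [3.139, 0.0, 1.148]
wrist_force: [-1.7, -1.0, 11.2]
finger_gap: 12.3
finger_force: 20.1
```

```bash
python3 -m handwheel '0 0 0 0.8 1;0 0 0 0.8 1;0 0 -0.01 0.8 1;0 0 0 0 1;0 0 0 0 1'; python3 -m handwheel '0 0 -0.03 0.6 1;0 0 -0.03 0.6 1;0 0 0 0 1;0 0 0 0 1'
```

```text
clock: 4.18
eef_pos: [442.3, -172.5, 101.6]
eef_rot: [3.139, 0.001, 1.358]
wrist_force: [0.5, -2.0, 6.8]
finger_gap: 12.0
finger_force: 19.8
clock: 4.52
eef_pos: [442.4, -173.5, 100.5]
eef_rot: [3.138, 0.003, 1.463]
wrist_force: [-7.6, -6.0, 22.1]
finger_gap: 12.9
finger_force: 20.1
```

```bash
python3 -m handwheel '0 0.02 0 0.4 1;0 0 0 0.5 1;0 0 0 0 1;0 0 0 0 1'
python3 - <<'E'
from h import *
for n in("top","scene","wrist"):
    p,d,W=cloud(n);z=W[...,2]
    m=((d>0)&(z>65)&(z<99)&(np.hypot(W[...,0]-442,W[...,1]+172)<48));P=W[m];print(n,len(P),np.percentile(P[:,2],[10,50,90,98]),rect(P))
    q=P[P[:,2]>np.percentile(P[:,2],50)-6]
    A=np.c_[q[:,:2]-[442,-172],np.ones(len(q))];print(np.linalg.lstsq(A,q[:,2],rcond=None)[0])
    if n!="wrist":
        o=(230,190) if n=="top" else (190,170)
p,d,W=cloud("scene");cv2.imwrite("pics/s2.png",cv2.resize(p[170:320,180:330,::-1],None,fx=4,fy=4,interpolation=cv2.INTER_CUBIC))
E
```

```text
clock: 4.85
eef_pos: [442.8, -172.9, 100.4]
eef_rot: [3.137, 0.004, 1.541]
wrist_force: [-4.4, -8.9, 17.9]
finger_gap: 13.0
finger_force: 20.4Traceback (most recent call last):
  File "<stdin>", line 4, in <module>
    return _quantile_unchecked(
        a, q, axis, out, overwrite_input, method, keepdims, weights)
    return _ureduce(a,
                    func=_quantile_ureduce_func,
    ...<5 lines>...
                    overwrite_input=overwrite_input,
                    method=method)
    r = func(a, **kwargs)
    result = _quantile(arr,
                       quantiles=q,
    ...<2 lines>...
                       out=out,
                       weights=wgt)
    slices_having_nans = np.isnan(arr[-1, ...])
                                  ~~~^^^^^^^^^
IndexError: index -1 is out of bounds for axis 0 with size 0
```

Top is occluded by the arm; use scene and wrist.

Run:
```python
from h import *
ims=[]
for n in("scene","wrist"):
    p,d,W=cloud(n);z=W[...,2]
    m=((d>0)&(z>60)&(z<110)&(np.hypot(W[...,0]-442,W[...,1]+172)<48));P=W[m];print(n,len(P))
    if len(P)>50:
        print(np.histogram(P[:,2],np.arange(60,111,3)))
    ims.append(cv2.resize(p[170:320,180:330,::-1] if n=="scene" else p[120:320,180:380,::-1],(390,390),interpolation=cv2.INTER_CUBIC))
cv2.imwrite("pics/s2.png",np.hstack(ims))
```

```text
scene 926
(array([ 33,  30,  33,  31,  34,  48,  48,  56,  70,  49, 159, 233,  47,
        12,  14,  17]), array([ 60,  63,  66,  69,  72,  75,  78,  81,  84,  87,  90,  93,  96,
        99, 102, 105, 108]))
wrist 5726
(array([ 247,  136,  132,  154,  156,  171,  150,  192,  188,  206,  433,
       2461,  817,   48,   65,   99]), array([ 60,  63,  66,  69,  72,  75,  78,  81,  84,  87,  90,  93,  96,
        99, 102, 105, 108]))
```

View pics/s2.png

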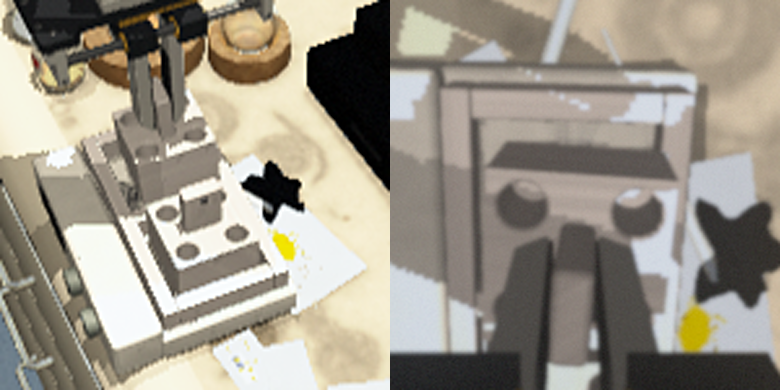

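The block looks square to the bay now, but the wrist view shows a wide gap on the +y side, so it is probably resting on the divider. I'll measure how far off it is.

```bash
cat > m.py <<'E'
from h import *
print(read_state()["eef_pos"].round(1))
p,d,W=cloud("wrist");z=W[...,2]
r=(d>0)&(np.hypot(W[...,0]-442,W[...,1]+172)<48)
zz=z[r&(z>60)&(z<102)];h,e=np.histogram(zz,np.arange(60,102,2));zt=e[h.argmax()]+1
m=(r&(abs(z-zt)<4)).astype(np.uint8);N,L,S,C=cv2.connectedComponentsWithStats(m);k=1+S[1:,4].argmax()
P=W[L==k];A=np.c_[P[:,:2]-[442,-172],np.ones(len(P))];c=np.linalg.lstsq(A,P[:,2],rcond=None)[0]
print("top",len(P),zt,rect(P),"tilt deg x,y",np.degrees(c[:2]).round(2),c[2].round(1),"x",np.percentile(P[:,0],[1,99]),"y",np.percentile(P[:,1],[1,99]))
m=(d>0)&(z>47)&(z<57)&(abs(W[...,0]-442)<60)&(abs(W[...,1]+172)<60)
P=W[m];print("rim",len(P),P.min(0),P.max(0))
P=W[m&(abs(W[...,0]-441)<25)&(W[...,1]>-160)];print("+y rim inner",P[:,1].min() if len(P) else 0)
E
python3 m.py
```

```text
[ 442.8 -172.9  100.4]
top 3601 95 ((444.3238525390625, -176.02505493164062), (64.77745819091797, 64.34686279296875), 84.84712982177734) tilt deg x,y [ 2.58 -2.21] 94.9 x [411.26440852 477.33465028] y [-202.64806555 -142.48410972]
rim 4854 [ 386.88137411 -231.99134544   47.02034568] [ 492.60369674 -120.20646486   56.91276757]
+y rim inner -147.46980085494675
```

```bash
python3 -m handwheel '0 0 0.05 0 1;-0.03 0.05 0.03 0.3 1;-0.03 0.05 0 0.4 1;0 0 0 0 1;0 0 0 0 1'; python3 m.py
```

```text
clock: 5.47
eef_pos: [438.6, -166.6, 100.9]
eef_rot: [-3.14, -0.001, 1.602]
wrist_force: [0.3, -0.0, -4.1]
finger_gap: 11.8
finger_force: 20.0
[ 438.6 -166.6  100.9]
top 3764 95 ((439.29974365234375, -169.0640869140625), (64.32684326171875, 64.43571472167969), 2.020458698272705) tilt deg x,y [-0.02 -1.55] 95.5 x [407.35526523 471.12248772] y [-198.23834085 -136.72219193]
rim 5002 [ 387.50705791 -231.98335535   47.02682339] [ 492.71286892 -120.24529749   56.85358444]
+y rim inner -139.14565011269346
```

```bash
python3 -m handwheel '0.05 -0.06 0 -0.4 1;0 0 0 -0.35 1;0 0 0 0 1;0 0 -0.1 0 1;0 0 -0.1 0 1;0 0 0 0 1'; python3 m.py
```

```text
clock: 6.02
eef_pos: [440.5, -169.2, 92.4]
eef_rot: [-3.14, -0.001, 1.537]
wrist_force: [0.3, -0.4, -5.4]
finger_gap: 11.9
finger_force: 20.0
[ 440.5 -169.2   92.4]
top 3743 87 ((441.0506896972656, -171.44737243652344), (64.55303955078125, 64.2597427368164), 88.21588897705078) tilt deg x,y [-0.18 -1.45] 86.9 x [409.05603415 472.97457938] y [-200.86452928 -139.31887682]
rim 6055 [ 387.26918188 -231.07329201   47.03466527] [ 492.84599913 -120.26192434   56.97515498]
+y rim inner -159.97902065823524
```

It's inside the bay and free, so I'll lower it the last 12 mm.

```bash
python3 -m handwheel '0 0 -0.12 0 1;0 0 -0.12 0 1;0 0 -0.06 0 1;0 0 0 0 1;0 0 0 0 1'; python3 m.py
```

```text
clock: 6.48
eef_pos: [440.9, -169.4, 81.2]
eef_rot: [-3.141, -0.0, 1.537]
wrist_force: [0.2, 0.9, -5.1]
finger_gap: 12.1
finger_force: 20.0
[ 440.9 -169.4   81.2]
top 3802 75 ((441.4654235839844, -171.95611572265625), (64.75946044921875, 64.3057632446289), 87.94866943359375) tilt deg x,y [-0.07 -1.44] 75.7 x [409.51657851 473.36090229] y [-200.98856448 -139.42397235]
rim 6695 [ 387.03573909 -230.23518431   47.00167974] [ 492.56993853 -120.29691987   56.99833292]
+y rim inner -159.98011145218294
```

```bash
python3 -m handwheel '0 0 -0.03 0 1;0 0 -0.02 0 1;0 0 0 0 1;0 0 0 0 1'; python3 -m handwheel '0 0 0 0 0.6;0 0 0 0 0.6;0 0 0 0 0.6;0 0 0 0 0.6;0 0 0 0 0.6;0 0 0 0 0.6'
```

```text
clock: 6.87
eef_pos: [441.2, -170.0, 80.4]
eef_rot: [3.141, 0.001, 1.537]
wrist_force: [-5.3, -3.0, 9.0]
finger_gap: 12.2
finger_force: 20.0
clock: 7.37
eef_pos: [441.0, -169.4, 79.4]
eef_rot: [3.142, -0.0, 1.537]
wrist_force: [0.8, 0.7, -0.9]
finger_gap: 37.2
finger_force: 0.0
```

Released. I'll rise straight up, back off and check.

```bash
python3 -m handwheel '0 0 0.3 0 0.6;0 0 0.7 0 0.6;0 0 0.8 0 0.6;0 0 0.8 0 0.6;0 0 0.5 0 0.6;0 0 0 0 0.6;0 0 0 0 0.6'; python3 m.py; python3 -m handwheel '-0.3 -0.7 0.2 0 0.6;-0.3 -0.9 0 0 0.6;-0.3 -0.9 0 0 0.6;-0.3 -0.9 0 0 0.6;-0.3 -0.9 0 0 0.6;-0.3 -0.9 0 0 0.6;0 -0.7 0 0 0.6;0 -0.5 0 0 0.6;0 0 0 0 0.6;0 0 0 0 0.6'
python3 - <<'E'
from h import *
p,d,W=cloud("top");z=W[...,2]
for n,c in(("a",(441.5,-171)),("b",(440.5,-259.3))):
    r=(d>0)&(np.hypot(W[...,0]-c[0],W[...,1]-c[1])<46)
    for lo,hi in((71,82),(105,142)):
        m=r&(z>lo)&(z<hi)
        P=W[m];print(n,lo,len(P),P.mean(0).round(1),rect(P)); A=np.c_[P[:,:2]-P[:,:2].mean(0),np.ones(len(P))]
        print(np.degrees(np.linalg.lstsq(A,P[:,2],rcond=None)[0][:2]))
cv2.imwrite("pics/end.png",cv2.resize(p[210:295,215:330,::-1],None,fx=6,fy=6,interpolation=cv2.INTER_CUBIC))
E
```

```text
clock: 7.95
eef_pos: [441.2, -169.5, 204.0]
eef_rot: [3.14, 0.001, 1.537]
wrist_force: [-0.1, -0.3, -0.1]
finger_gap: 37.6
finger_force: 0.0
[ 441.2 -169.5  204. ]
top 2318 75 ((441.55096435546875, -173.12442016601562), (64.6645278930664, 63.99694061279297), 87.9481430053711) tilt deg x,y [0.02 0.  ] 74.8 x [409.84308347 473.425575  ] y [-204.56464905 -140.71326569]
rim 3531 [ 387.13485656 -231.01973347   47.00342416] [ 492.42117736 -120.26846592   56.98670607]
+y rim inner -159.9775991530882
clock: 8.83
eef_pos: [368.4, -425.4, 209.5]
eef_rot: [-3.14, -0.002, 1.536]
wrist_force: [-0.3, 0.5, 0.1]
finger_gap: 37.8
finger_force: 0.0
a 71 658 [ 441.4 -170.5   75.9] ((441.556396484375, -170.55435180664062), (62.687644958496094, 62.5223503112793), 88.46505737304688)
[0.13530282 0.1283236 ]
a 105 91 [ 442.1 -171.5  115.5] ((441.3966064453125, -171.5508270263672), (27.973731994628906, 11.956365585327148), 88.3019790649414)
[ 2.85277528 -0.65243755]
b 71 612 [ 436.1 -258.    75.8] ((436.7763366699219, -258.36883544921875), (62.97646713256836, 62.63803482055664), 87.76097106933594)
[ 0.08612292 -0.12603836]
b 105 94 [ 436.4 -258.3  115.2] ((436.2716979980469, -258.70281982421875), (13.841788291931152, 29.63809585571289), 80.2729721069336)
[-0.60662689 -6.23877348]
```

View pics/end.png

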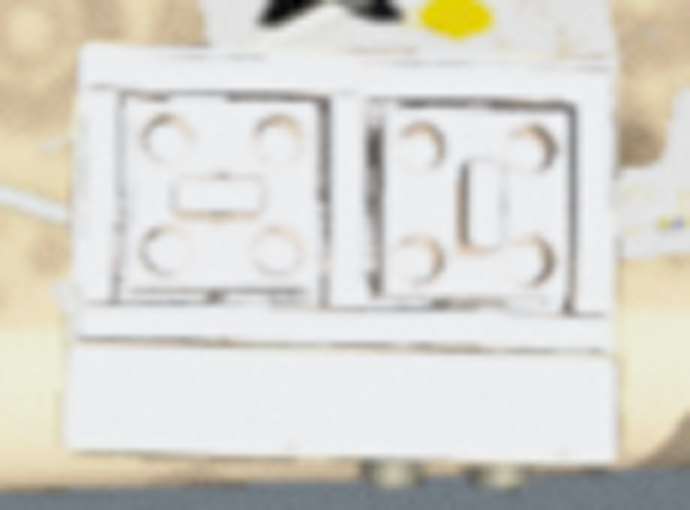

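The block now sits home, square and level in the left bay (tab near crop pixel (218,196)). The other block is unmoved and the arm is clear.

```bash
python3 -c "from cell import *;print(sign_off())"
```

```text
the job is handed in; nothing more can be done
None
```

The skewed block was turned by its tab until square, lifted slightly to recentre it after it caught on the rim, and lowered fully home and level in the left bay; the other block stayed put, and the job is handed in (no verdict was shown).

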